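# Throw out the out-of-date jars and ready the counter bin for carrying

### The arm

A 6-joint arm with a two-finger parallel gripper is mounted at the origin on a cart in front of the work surface, level with it; the furniture and walls round the work are solid. World frame = base frame: x ahead of the robot, y to its left, z up, the work surface at z = 0. Lengths are in m, angles in rad, forces in N, time in s.
With the tool pointing down it reaches from about 0.275 to 0.85 m from the base axis. Payload 5.2 kg.
Tool frame: the origin (TCP) lies midway between the tips of the shut fingers; the grasp point (between the pads) lies 19 mm behind it; z points along the fingers, y is the line along which they close (so a half turn about z gives the same grasp; the last joint's range is limited). The gripper opens to 85 mm and grips with 20 to 120 N. Pads are 22 mm wide; open, the fingers measure 114 mm over their backs; the gripper's body (76 mm by 85 mm) begins 54 mm behind the grasp point. The pads swing forward as they close: fully open they stand 13 mm farther back than shut.
Start: joints at [1.048, 0.259, 1.535, -0, 1.348, -0.203], TCP at [0.173, 0.522, 0.231] pointing down, gripper open.
Joint ranges: [-3.14, 3.14], [-0.91, 2.08], [0.19, 2.58], [-1.22, 4.36], [0.22, 2.71], [-3.12, 3.12]. Speed limits (rad/s): [2.57, 2.57, 3.14, 3.14, 3.14, 3.14].

### API

Orientations are given as a unit quaternion [x, y, z, w].
In Python, from station import ctrl gives the robot as it stands.
- The arm moves only by the tool move_arm, never from a script. Its argument "deltas" is a list of rows, each a list of 6 numbers: the shift along the tool's x, y, z in mm, then the turn, a rotation vector about the tool's x, y, z in degrees. In form: [[x, y, z, wx, wy, wz], ...]. A call has 1 to 20 rows; each row shifts and turns the commanded pose from where the row before left it, along the tool's axes as they then stand; what a row does not reach is not made up. A row lasts 1/8 s, in which the tool goes at most 62.5 mm and 10.7 degrees, less where a joint would pass 70% of its speed; a pose out of reach is approached as far as the arm can. A call is refused whole if a number of a shift passes 62.5 or a number of a turn 10.7, either way. A call with a gripper value outside its range is refused whole. "fingers" is the opening, from 0 (shut) to 1 (fully open), set as the call begins (left out, the last holds). The fingers move at their own pace and stop on an object; "squeeze" is the grip in N (left out, the last holds). Time passes only in rows, so rows that do not move let the fingers close. It gives the time, the measured TCP pose, the force, the opening and the grip force at its end, in the units of the state.
- ctrl.observe(): the state, without advancing time (a new reading comes with each control period).
- ctrl.camera(name): name is "scene" or "top" or "wrist"; returns a dict with "image" (400x640x3 uint8, red, green, blue), "z_map" (400x640 float32, m along the optical axis (not along the pixel's ray), 0 where there is no reading), "camera_matrix" (3x3 intrinsics, pixels), "k1" (the pictures are not rectified: a ray, as slopes to the right and down, at radius r is drawn at 1 + k1 r^2 times it, then the intrinsics apply), "R" (3x3) and "t" (3): a world point X has camera coordinates R X + t. Camera axes: x right, y down, z forward; pixel columns grow to the right and rows downward; lengths in m; the calibration is good to about 2 mm. A picture is of the moment at which its call begins.
- ctrl.finish_job(): hands the job in; it is judged then, once.
The state is a dict: "time": time; "qpos": joint angles; "joint_velocities": joint speeds; "effort": joint torques, N m; "eef_pos": TCP position; "eef_rot": TCP orientation; "force": force on the tool from outside, world axes, zero at the start; "wrist_torque": the same for the moment, N m; "finger_gap": opening from 0.0 (shut) to 1.0 (fully open); "gripper_force": force on a finger pad.
Only numpy, scipy, OpenCV 4.12 (cv2) and the standard library are available. Lean on these libraries where they do the work, as an engineer would, in place of code of your own. Each camera call takes 0.05 s, during which the arm holds its last target. There are 200 camera calls.

### The job

Throw the out-of-date things - every spice jar, dropper bottle and green packet standing on the left of the worktop - into the grey counter bin: press the bin's lever fully down until it stays down by itself and holds the lid up, put everything in below the rim, then lift the lever to release it so that the lid shuts. Only then swing the carry handle up until it clicks upright, ready to be carried out. Work the lid by its lever, never by pushing the lid itself, and leave the mug, the tin and the lemon where they are.

Things in the scene. Friction and masses are not known exactly. Their poses are not given: they have to be found in the camera images.
- caddy: grey open-topped counter bin, 180 (x, front to back) x 220 (y) x 150 mm high with 5 mm walls and a 5 mm floor, fixed to the worktop. Origin: centre of its underside; x points to its back (away from the robot), y to its left side, z up. With the lid up, its whole top is open.
- caddy_lid (a joint): domed steel lid, 29 mm high, lying on the rim, hinged along the back rim (x = +90, z = 150 mm in the bin's frame). 0 = shut, 1.72 rad = fully raised, leaning back just past upright, its edge 330 mm above the worktop. Linked to the lever: lid angle = 2.46 x lever angle. It falls shut softly in about 1 s when the lever is not held.
- lid_front_edge (a point): middle of the lid's front edge, on the flat border 8 mm above its underside
- caddy_lever (a joint): lid-lift lever on the bin's left (+y) side. 0 = up (lid shut), 0.70 rad = fully down (lid fully raised, stop). It turns about a horizontal axis along the bin's x at x = -45, y = +120, z = 115 mm in the bin's frame. Pressing the pad down takes 11 to 14 N; over the last 0.1 rad the mechanism goes over centre and the lever then stays down by itself. Lifting the pad with about 5 N frees it; once raised to below 0.5 rad it goes up on its own as the lid falls shut.
- lever_pad (a point): centre of the upper face of the lever's black pad. The pad is 45 mm (along the bin's x) x 50 mm x 10 mm thick, centred 78 mm from the lever's axis; at 0 it slopes up away from the bin by 0.35 rad, at 0.70 it slopes down by 0.35 rad. Its upper face is about 147 mm above the worktop at 0 and 93 mm at 0.70. It can be pinched across its 45 mm width from above.
- caddy_handle (a joint): carry handle, a bow of 8 mm steel rod pivoted on both sides of the bin at x = 0, z = 115 mm in the bin's frame, 140 mm long. 0 = folded to the back, 15 degrees above level; 1.309 rad = upright (stop). It starts folded and drops back if let go on the way; in the last 0.1 rad it snaps into a detent that keeps it upright. Swinging it takes up to about 5 N at the grip, unseating it 2 N.
- handle_grip (a point): centre of the handle's round black grip, 16 mm in diameter and 110 mm long, lying along the bin's y. Folded, it is 135 mm behind the bin's centre (37 mm clear behind the wall) and 151 mm above the worktop; upright, it is above the bin's centre, 255 mm above the worktop. It moves on an arc of 140 mm about the line x = 0, z = 115 mm of the bin's frame.
- cupboard_corner (a point): front lower right corner of the wall cupboard that hangs above the back of the worktop; from here it runs to the left (+y) and up. Its underside is 470 mm above the worktop; a bar handle near this edge stands 30 mm out of its front. Keep the arm clear of it.
- spice_jar_a: spice jar with black cap, closed cylinder 41 mm in diameter, 105 mm tall, 0.11 kg. Origin: centre of its underside, z along its axis to the cap. To be thrown out; may be absent.
- spice_jar_b: spice jar like the other
- dropper_a: brown bottle with a black dropper top, 33 mm in diameter up to 70 mm, narrowing to 13 mm at the top, 102 mm tall, 0.07 kg. Origin: centre of its underside, z along its axis. To be thrown out; may be absent.
- dropper_b: dropper bottle like the other
- packet: dark green stand-up packet, stiff, 42 mm thick at the foot (its x), 73 mm wide (its y), 98 mm tall, the top crimped thin, 0.12 kg; grasp it across its thickness, about 50 mm up. Origin: centre of its underside. To be thrown out; may be absent.
- mug: green and white mug, 78 mm in diameter, 116 mm with its handle, 101 mm tall; leave it alone. Origin: centre of its underside
- tin: food tin, 75 mm in diameter, 58 mm tall; leave it alone. Origin: centre of its underside
- lemon_1: lemon, 78 x 55 x 56 mm, at the back; leave it alone. Origin: its underside
There are look-alikes about, which are no part of the job. What is shaped like the dropper_b but blue is not meant. Leave any red look-alike of the spice_jar_a alone.

How it is judged:
On the way, in this order (a step that is already met when the one before it is completed fails the run):
1. the lever is pressed fully down and holds the lid raised (value of joint caddy_lid above 1.55 rad and value of joint caddy_lever above 0.63 rad), for 0.3 s.
2. every out-of-date thing is in the bin, the lid still raised (x of spice_jar_a in the frame of caddy between -0.088 and 0.088 m and y of spice_jar_a in the frame of caddy between -0.108 and 0.108 m and z of spice_jar_a in the frame of caddy between -0.01 and 0.135 m and x of spice_jar_b in the frame of caddy between -0.088 and 0.088 m and y of spice_jar_b in the frame of caddy between -0.108 and 0.108 m and z of spice_jar_b in the frame of caddy between -0.01 and 0.135 m and x of dropper_a in the frame of caddy between -0.088 and 0.088 m and y of dropper_a in the frame of caddy between -0.108 and 0.108 m and z of dropper_a in the frame of caddy between -0.01 and 0.135 m and x of dropper_b in the frame of caddy between -0.088 and 0.088 m and y of dropper_b in the frame of caddy between -0.108 and 0.108 m and z of dropper_b in the frame of caddy between -0.01 and 0.135 m and x of packet in the frame of caddy between -0.088 and 0.088 m and y of packet in the frame of caddy between -0.108 and 0.108 m and z of packet in the frame of caddy between -0.01 and 0.135 m and value of joint caddy_lid above 1.2 rad), for 0.3 s.
3. the lever is released and the lid is shut (value of joint caddy_lid below 0.08 rad and value of joint caddy_lever below 0.05 rad), for 0.2 s.
4. the carry handle is upright in its detent (value of joint caddy_handle above 1.24 rad), for 0.3 s.
At the end, for the whole second after the job is handed in: All out-of-date things that were there lie inside the bin (their origins within its walls and below the rim), at rest; the lid is shut (under 0.08 rad) with the lever up (under 0.05 rad); the carry handle stands upright in its detent (over 1.24 of 1.309 rad) (all of step 3 and x of spice_jar_a in the frame of caddy between -0.088 and 0.088 m and y of spice_jar_a in the frame of caddy between -0.108 and 0.108 m and z of spice_jar_a in the frame of caddy between -0.01 and 0.135 m and x of spice_jar_b in the frame of caddy between -0.088 and 0.088 m and y of spice_jar_b in the frame of caddy between -0.108 and 0.108 m and z of spice_jar_b in the frame of caddy between -0.01 and 0.135 m and x of dropper_a in the frame of caddy between -0.088 and 0.088 m and y of dropper_a in the frame of caddy between -0.108 and 0.108 m and z of dropper_a in the frame of caddy between -0.01 and 0.135 m and x of dropper_b in the frame of caddy between -0.088 and 0.088 m and y of dropper_b in the frame of caddy between -0.108 and 0.108 m and z of dropper_b in the frame of caddy between -0.01 and 0.135 m and x of packet in the frame of caddy between -0.088 and 0.088 m and y of packet in the frame of caddy between -0.108 and 0.108 m and z of packet in the frame of caddy between -0.01 and 0.135 m and value of joint caddy_handle above 1.24 rad and linear speed of each of spice_jar_a, spice_jar_b, dropper_a, dropper_b, packet below 0.05 m/s); the robot touches nothing.
It fails at once if the mug, the tin or the lemon is moved by more than 40 mm (distance of any of mug, tin, lemon_1 from where it was at the start of the episode above 0.04 m).
It fails at once if the lid is pushed or pulled by the hand while it moves (over 3 N, lid between 0.15 and 1.2 rad) (value of joint caddy_lid between 0.15 and 1.2 rad and contact force between any of the fingers, the arm and caddy_lid above 3 N).
Of spice_jar_a, spice_jar_b, dropper_a, dropper_b, packet only 3 to 5 are there at a start; the rules pass over those that are not, and their reading is None.
At some moment in a run one of spice_jar_a, spice_jar_b, dropper_a, dropper_b, packet may be knocked a few centimetres aside while the robot is not near it.
Once in a run the grip may slacken for a moment while it holds something.
It also fails if it takes over 210 s, if anything falls off the work surface, if the arm or the gripper's body presses on something with over 40 N, if the wrist force passes 120 N, or if a joint passes its speed limit or range.

## Working session

There is one attempt and no reset: what is moved stays moved. The work goes in short steps, Python scripts to look and compute and a tool call to move; the robot and the scene stay as the last step left them, time stands still between calls to the robot, and variables do not carry over. Pictures are saved under pics/ and viewed, at most 14 in all, crops included, and the job is handed in when it is done.

Besides the shell and the picture viewer there is one more tool, called after "Request:" as name(argument=value, ...), one argument or row to a line, values as JSON. move_arm: Moves the arm, as the interface text tells. Its arguments: {"type":"object","properties":{"deltas":{"type":"array"},"fingers":{"type":"number"},"squeeze":{"type":"number"}},"required":["deltas"]}

```bash
mkdir -p pics; cat > h.py <<'E'
import numpy as np, cv2
from station import ctrl
def cap(name):
    c=ctrl.camera(name); return c
def und(c,u,v):
    K=np.array(c["camera_matrix"]); x=(u-K[0,2])/K[0,0]; y=(v-K[1,2])/K[1,1]
    xd,yd=x,y
    for _ in range(20):
        r2=x*x+y*y; f=1+c["k1"]*r2; x,y=xd/f,yd/f
    return x,y
def pt(c,u,v,z=None):
    """z map point, or intersection with plane world z"""
    x,y=und(c,u,v); d=np.array([x,y,1.0]); R=np.array(c["R"]); t=np.array(c["t"])
    if z is None:
        return R.T@(d*c["z_map"][int(round(v)),int(round(u))]-t)
    o=-R.T@t; w=R.T@d
    return o+w*(z-o[2])/w[2]
def cloud(c):
    v,u=np.mgrid[0:400,0:640].astype(float); x,y=und(c,u,v)
    d=np.stack([x,y,np.ones_like(x)],-1)*c["z_map"][...,None]
    return (d-np.array(c["t"]))@np.array(c["R"])
def save(c,n,crop=None,s=1):
    im=c["image"][...,::-1]
    if crop: a,b,e,f=crop; im=im[b:f,a:e]
    cv2.imwrite(f"pics/{n}.png",cv2.resize(im,None,fx=s,fy=s,interpolation=cv2.INTER_CUBIC))
E
python3 - <<'E'
from h import *
for n in("scene","top"):
    c=cap(n); save(c,n+"0"); np.savez(n+"0.npz",**c)
    print(n,-np.array(c["R"]).T@c["t"])
s=ctrl.observe(); print(s)
E
```

```text
scene [0.12298605 0.9853581  0.93099973]
top [0.36351711 0.13242141 1.35962162]
{'time': 0.1, 'qpos': array([ 1.04819958e+00,  2.59296583e-01,  1.53601871e+00, -4.46200745e-06,
        1.34799204e+00, -2.02802817e-01]), 'joint_velocities': array([ 0.0010015 , -0.00221458, -0.0042516 ,  0.00017688, -0.00010986,
        0.00137829]), 'effort': array([ 1.72510088e-03, -4.46972823e+01, -2.91247272e+01, -1.78489136e-04,
        6.29328701e-03,  2.01200533e-05]), 'eef_pos': array([0.17263351, 0.52168545, 0.2305255 ]), 'eef_rot': array([ 1.59215941e-01,  9.87243409e-01, -8.02334484e-04, -3.02149724e-04]), 'force': array([0.99966679, 0.95596604, 1.13898441]), 'wrist_torque': array([-0.00450442, -0.02177745, -0.02651307]), 'gripper_force': 0.0, 'finger_gap': 0.9975916552963158}
```

View pics/scene0.png

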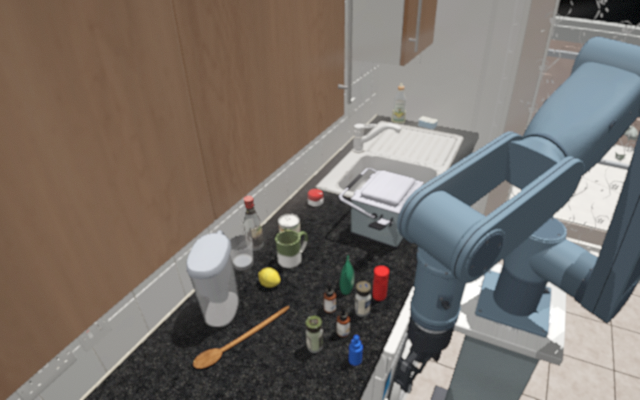

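View pics/top0.png

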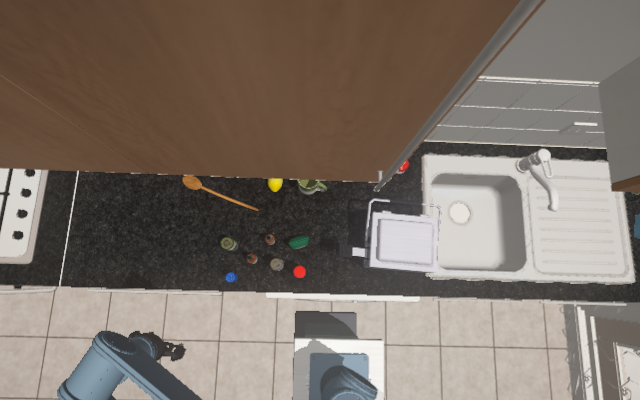

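```bash
python3 - <<'E'
from h import *
a=dict(np.load("scene0.npz")); b=dict(np.load("top0.npz"))
A=cv2.resize(a["image"][240:380,270:420],None,fx=4,fy=4,interpolation=cv2.INTER_CUBIC)
cv2.imwrite("pics/c1.png",A[...,::-1])
B=cv2.resize(b["image"][150:300,210:450],None,fx=3.3,fy=3.3,interpolation=cv2.INTER_CUBIC)
cv2.imwrite("pics/c2.png",B[...,::-1])
for n,u,v in [("jar1",229,243),("jar2",277,264),("dr1",269,239),("dr2",251,258),("packet",299,242),("red",300,271),("blue",231,277),("lemon",275,184),("mug",308,186),("pad",358,252),("lidc",405,238)]:
    print(n,pt(b,u,v).round(3), b["image"][v,u])
P=cloud(b)
for n,(u0,u1,v0,v1),zl in [("jar1",(215,242,230,256),.09),("jar2",(266,288,254,275),.09),("dr1",(258,281,228,249),.05),("dr2",(240,262,248,269),.05),("packet",(287,313,230,253),.07),("red",(290,311,262,283),.09),("pad",(350,366,244,262),.1),("lid",(366,440,208,275),.15)]:
    q=P[v0:v1,u0:u1].reshape(-1,3); q=q[(q[:,2]>zl)&(q[:,2]<.25)]
    print(n,len(q),q.min(0).round(3) if len(q) else "",q.max(0).round(3) if len(q) else "",q.mean(0).round(3))
E
```

```text
jar1 [0.47  0.393 0.103] [86 77 63]
jar2 [0.404 0.226 0.106] [123 113 103]
dr1 [0.489 0.258 0.095] [61 57 53]
dr2 [0.422 0.316 0.096] [60 57 54]
packet [0.484 0.155 0.077] [ 44 105  77]
red [0.383 0.147 0.103] [236  56  48]
blue [0.357 0.383 0.074] [ 57 106 192]
lemon [0.698 0.252 0.048] [232 211  14]
mug [0.705 0.13  0.007] [64 59 39]
pad [ 0.452 -0.046  0.131] [212 209 214]
lidc [ 0.499 -0.194  0.179] [220 216 222]
jar1 118 [0.45  0.38  0.092] [0.487 0.42  0.111] [0.469 0.399 0.103]
jar2 114 [0.384 0.209 0.091] [0.425 0.247 0.111] [0.404 0.228 0.104]
dr1 71 [0.479 0.245 0.051] [0.507 0.277 0.102] [0.493 0.259 0.07 ]
dr2 72 [0.407 0.307 0.051] [0.438 0.336 0.104] [0.422 0.32  0.071]
packet 94 [0.473 0.123 0.07 ] [0.503 0.189 0.102] [0.487 0.156 0.081]
red 116 [0.363 0.13  0.093] [0.4   0.168 0.111] [0.381 0.149 0.104]
pad 161 [ 0.426 -0.073  0.105] [ 0.474 -0.017  0.146] [ 0.452 -0.045  0.129]
lid 3670 [ 0.392 -0.321  0.15 ] [ 0.608 -0.082  0.187] [ 0.487 -0.193  0.17 ]
```

View pics/c1.png

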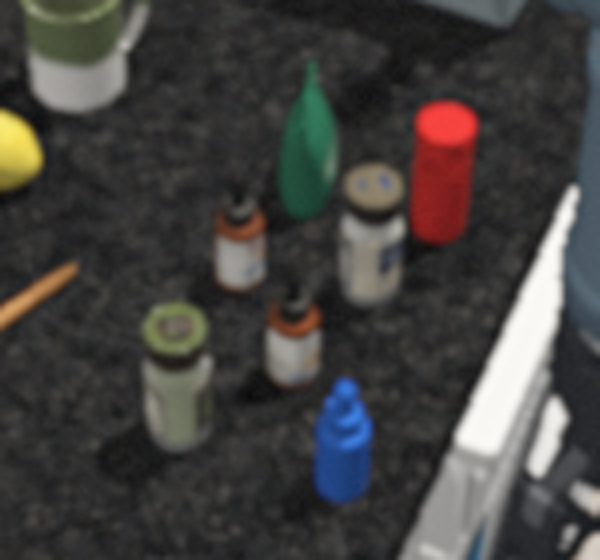

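View pics/c2.png

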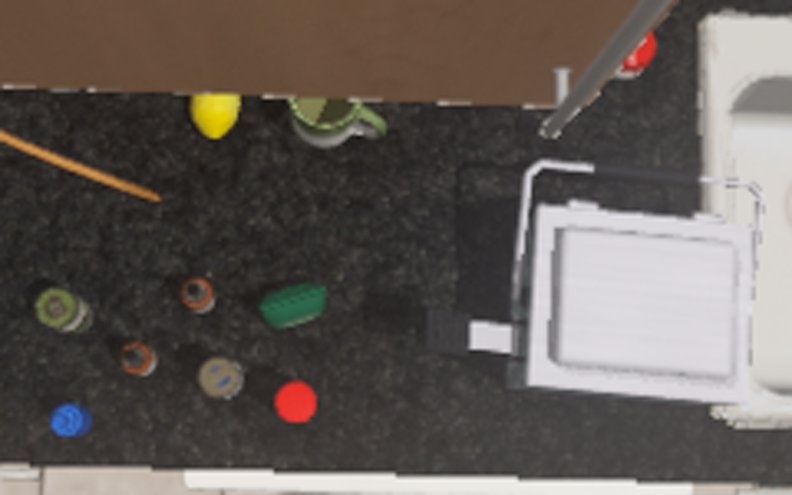

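```bash
python3 - <<'E'
from h import *
for nm in("top0","scene0"):
    b=dict(np.load(nm+".npz")); P=cloud(b); Z=P[...,2]; print(nm)
    m=(Z>.153)&(Z<.2)&(P[...,0]>.3)&(P[...,0]<.65)&(P[...,1]<-.05)&(P[...,1]>-.4)
    m2=cv2.morphologyEx(m.astype(np.uint8),cv2.MORPH_OPEN,np.ones((7,7)))>0
    q=P[m2][:,:2].astype(np.float32); r=cv2.minAreaRect(q*1000); print("lid",r)
    # pad
    m=(Z>.09)&(Z<.17)&(P[...,0]>.4)&(P[...,0]<.52)&(P[...,1]<.06)&(P[...,1]>-.07)
    q=P[m]; print("pad",len(q)); 
    for y0 in np.arange(-.07,.06,.01):
        s=q[(q[:,1]>=y0)&(q[:,1]<y0+.01)]
        if len(s): print(y0.round(3),len(s),s[:,0].min().round(3),s[:,0].max().round(3),s[:,2].mean().round(3))
    m=(Z>.42)&(Z<.6)&(P[...,0]<.8)&(P[...,0]>.45); q=P[m]; 
    if len(q): print("cup",q.min(0),q[:,0].min(),np.percentile(q,2,0))
b=dict(np.load("top0.npz")); P=cloud(b)
# packet yaw
m=(P[...,2]>.03)&(abs(P[...,0]-.484)<.06)&(abs(P[...,1]-.155)<.06)&(P[...,0]>.43)
q=P[m]; print("packet",cv2.minAreaRect((q[:,:2]*1000).astype(np.float32)))
t=P[m&(P[...,2]>.085)]; print("packet top",cv2.minAreaRect((t[:,:2]*1000).astype(np.float32)),len(t))
for u,v in [(380,185),(380,170),(430,120),(500,50),(300,165),(200,165)]: print(u,v,pt(b,u,v).round(3))
E
```

```text
top0
lid ((491.20074462890625, -199.97268676757812), (218.83822631835938, 183.2927703857422), 84.6451644897461)
pad 299
-0.07 31 0.43 0.473 0.121
-0.06 23 0.438 0.466 0.124
-0.05 21 0.439 0.466 0.128
-0.04 24 0.441 0.465 0.132
-0.03 34 0.434 0.474 0.137
-0.02 40 0.433 0.477 0.142
-0.01 40 0.433 0.476 0.145
0.0 33 0.435 0.475 0.149
0.01 41 0.435 0.479 0.151
0.02 12 0.438 0.475 0.151
cup [ 0.56724417 -0.73140941  0.46418299] 0.5672441712006351 [ 0.60467993 -0.66243528  0.46994332]
scene0
lid ((493.2196960449219, -195.350830078125), (229.68821716308594, 182.86532592773438), 87.64974975585938)
pad 153
-0.07 24 0.428 0.467 0.123
-0.06 10 0.431 0.46 0.126
-0.05 7 0.44 0.461 0.131
-0.04 9 0.439 0.463 0.134
-0.03 5 0.433 0.472 0.141
-0.02 19 0.432 0.475 0.144
-0.01 13 0.433 0.466 0.148
0.0 21 0.434 0.471 0.152
0.01 34 0.434 0.474 0.153
0.02 11 0.435 0.458 0.151
cup [ 0.45009555 -1.24050856  0.4200163 ] 0.4500955543928247 [ 0.53110021 -1.22208158  0.46984139]
packet ((486.4535827636719, 156.36085510253906), (40.465293884277344, 68.35120391845703), 8.084062576293945)
packet top ((488.0610656738281, 155.9747314453125), (3.8731446266174316, 68.87474060058594), 19.34379005432129) 24
380 185 [ 0.569 -0.029  0.579]
380 170 [ 0.606 -0.03   0.573]
430 120 [ 0.572 -0.026  0.915]
500 50 [ 0.606 -0.067  1.02 ]
300 165 [0.605 0.15  0.588]
200 165 [0.606 0.377 0.557]
```

Named targets (top picture): jars at (229,243) and (277,264), glass with a black cap side. Droppers are brown at (269,239) and (251,258), and the packet is green at (299,242). The crops confirm the look-alikes to leave: the red jar at (300,271) and the blue bottle at (231,277). The bin is at about (0.492, -0.200), yaw about -4°, and its pad at (0.456, 0.00, 0.147). I'll turn the tool square, then go above the pad with the fingers shut.

Request:
move_arm(
  deltas=[
    [0,0,0,0,0,-9.2],
    [0,0,0,0,0,-9.1],
    [-23.6,-43.1,0,0,0,0],
    [-23.6,-43.1,0,0,0,0],
    [-23.6,-43.1,0,0,0,0],
    [-23.6,-43.1,0,0,0,0],
    [-23.6,-43.1,0,0,0,0],
    [-23.6,-43.1,0,0,0,0],
    [-23.6,-43.1,0,0,0,0],
    [-23.6,-43.1,0,0,0,0],
    [-23.6,-43.1,0,0,0,0],
    [-23.6,-43.1,0,0,0,0],
    [-23.6,-43.1,0,0,0,0],
    [-23.6,-43.1,0,0,0,0],
    [0,0,0,0,0,0],
    [0,0,0,0,0,0],
  ],
  fingers=0,
)

```text
time: 2.1
eef_pos: [0.4553, 0.0051, 0.2308]
eef_rot: [0.001, 1.0, 0.0, -0.001]
force: [-0.2, -0.1, 0.5]
finger_gap: 0.002
gripper_force: 0.0
```

Request:
move_arm(
  deltas=[
    [0,0,35,0,0,0],
    [0,0,35,0,0,0],
    [0,0,6,0,0,0],
    [0,0,6,0,0,0],
    [0,0,6,0,0,0],
    [0,0,6,0,0,0],
    [0,0,6,0,0,0],
    [0,0,6,0,0,0],
    [0,0,6,0,0,0],
    [0,0,6,0,0,0],
    [0,0,6,0,0,0],
    [0,0,6,0,0,0],
    [0,0,6,0,0,0],
    [0,0,0,0,0,0],
    [0,0,0,0,0,0],
  ],
)

```text
time: 3.98
eef_pos: [0.4554, 0.0048, 0.0951]
eef_rot: [0.0, 1.0, 0.0, -0.001]
force: [0.5, -0.3, -0.2]
finger_gap: -0.0
gripper_force: 0.0
```

Request:
move_arm(
  deltas=[
    [0,0,4,0,0,0],
    [0,0,2,0,0,0],
    [0,0,0,0,0,0],
    [0,0,0,0,0,0],
  ],
)

```text
time: 4.47
eef_pos: [0.4563, 0.0043, 0.0921]
eef_rot: [-0.0, 1.0, -0.001, 0.001]
force: [-9.3, -0.1, 31.0]
finger_gap: 0.004
gripper_force: 14.0
```

```bash
python3 - <<'E'
from h import *
print(ctrl.observe()["force"],ctrl.observe()["eef_pos"])
c=cap("scene"); save(c,"s1",(230,130,500,350),2.9)
E
```

```text
[-9.28703922 -0.12514826 30.99479838] [0.45625242 0.00430664 0.09212761]
```

View pics/s1.png

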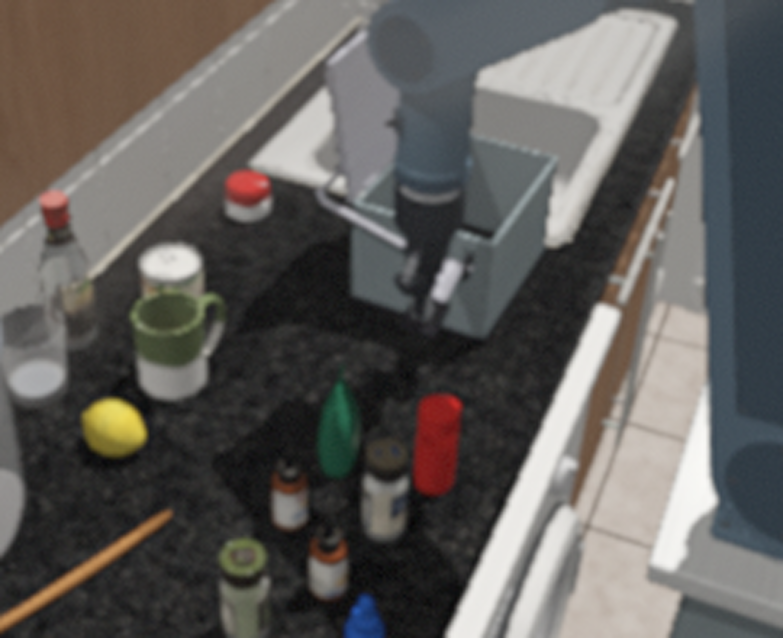

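The picture shows the lid raised (360,100) and the bin open, and the lever is on its stop at 31 N. I'll retreat and turn for the packet.

Request:
move_arm(
  deltas=[
    [0,0,-40,0,0,0],
    [0,0,-50,0,0,0],
    [0,0,-50,0,0,0],
    [-8,38,0,0,0,0],
    [-8,38,0,0,0,0],
    [-8,38,0,0,0,0],
    [-7,38,0,0,0,0],
    [0,0,0,0,0,10],
    [0,0,0,0,0,10],
    [0,0,0,0,0,10],
    [0,0,0,0,0,10],
    [0,0,0,0,0,10],
    [0,0,0,0,0,10],
    [0,0,0,0,0,10],
    [0,0,0,0,0,2],
    [0,0,0,0,0,0],
    [0,0,0,0,0,0],
  ],
  fingers=0.85,
  squeeze=40,
)

```text
time: 6.65
eef_pos: [0.4869, 0.1568, 0.2292]
eef_rot: [0.587, 0.809, -0.0, -0.0]
force: [0.9, -0.0, 0.7]
finger_gap: 0.849
gripper_force: 0.0
```

```bash
cat > look.py <<'E'
from h import *
# colour/height check of the things still standing: wrist+top
s=ctrl.observe(); print("tcp",s["eef_pos"].round(4),"yaw(tool y)",)
from scipy.spatial.transform import Rotation as Ro
Rt=Ro.from_quat(s["eef_rot"]).as_matrix(); print("tooly",np.degrees(np.arctan2(Rt[1,1],Rt[0,1])).round(1))
c=cap("wrist"); P=cloud(c); Z=P[...,2]; im=c["image"]
m=((Z>.035)&(Z<.13)&(P[...,0]>.3)&(P[...,0]<.6)&(P[...,1]>.05)&(P[...,1]<.5)).astype(np.uint8)
n,l,st,ce=cv2.connectedComponentsWithStats(m)
for i in range(1,n):
    if st[i,4]<150: continue
    q=P[l==i]; r=cv2.minAreaRect((q[:,:2]*1000).astype(np.float32))
    print("px",ce[i].round(),"n",st[i,4],"mid",((q.min(0)+q.max(0))/2).round(3),"top",q[:,2].max().round(3),"rect",np.round(r[0]),np.round(r[1]),round(r[2]),"rgb",im[l==i].mean(0).round())
E
python3 look.py; python3 -c "
from h import *
c=cap('wrist');save(c,'w1')"
```

```text
tcp [0.4869 0.1568 0.2292] yaw(tool y)
tooly 18.1
px [256.  73.] n 2556 mid [0.404 0.23  0.072] top 0.109 rect [404. 230.] [40. 41.] 87 rgb [136. 116.  92.]
px [364.  73.] n 1137 mid [0.494 0.262 0.069] top 0.103 rect [494. 261.] [33. 33.] 26 rgb [76. 51. 40.]
px [211. 154.] n 2661 mid [0.381 0.15  0.072] top 0.109 rect [381. 149.] [41. 41.] 72 rgb [216.  39.  33.]
px [322. 174.] n 2378 mid [0.487 0.156 0.068] top 0.1 rect [487. 156.] [41. 73.] 19 rgb [31. 88. 58.]
```

View pics/w1.png

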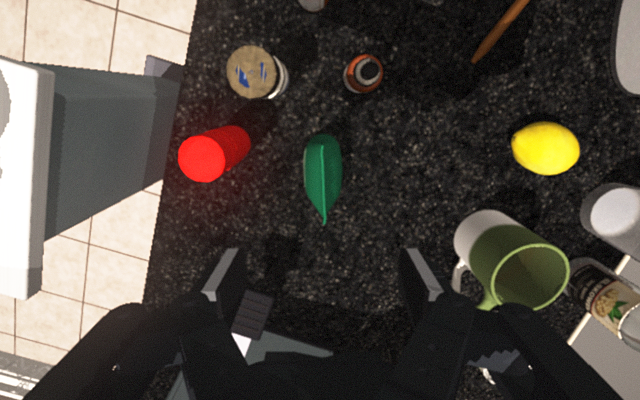

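The packet is centred at (322,174), squarely under the hand at (0.487, 0.156), with its 41 x 73 mm foot at 19°. I'll descend and grip.

Request:
move_arm(
  deltas=[
    [0,0,45,0,0,0],
    [0,0,45,0,0,0],
    [0,0,45,0,0,0],
    [0,0,40,0,0,0],
    [0,0,18,0,0,0],
    [0,0,0,0,0,0],
  ],
)

```text
time: 7.5
eef_pos: [0.4858, 0.1566, 0.0349]
eef_rot: [0.588, 0.809, -0.001, -0.001]
force: [0.5, 0.1, -0.1]
finger_gap: 0.853
gripper_force: 0.0
```

Request:
move_arm(
  deltas=[
    [0,0,0,0,0,0],
    [0,0,0,0,0,0],
    [0,0,0,0,0,0],
    [0,0,0,0,0,0],
    [0,0,0,0,0,0],
    [0,0,0,0,0,0],
    [0,0,-40,0,0,0],
    [0,0,-50,0,0,0],
    [0,0,-60,0,0,0],
    [0,0,-60,0,0,0],
    [0,0,0,0,0,0],
  ],
  fingers=0,
  squeeze=50,
)

```text
time: 8.88
eef_pos: [0.4899, 0.1572, 0.2527]
eef_rot: [0.588, 0.809, 0.004, 0.005]
force: [-0.0, 0.5, -2.2]
finger_gap: 0.432
gripper_force: 50.8
```

Request:
move_arm(
  deltas=[
    [0,0,0,0,0,9],
    [0,0,0,0,0,9],
    [-41.5,-1.8,0,0,0,0],
    [-41.5,-1.8,0,0,0,0],
    [-41.5,-1.8,0,0,0,0],
    [-41.5,-1.8,0,0,0,0],
    [-41.5,-1.8,0,0,0,0],
    [-41.5,-1.8,0,0,0,0],
    [-41.5,-1.8,0,0,0,0],
    [-41.5,-1.8,0,0,0,0],
    [-41.5,-1.8,0,0,0,0],
    [-41.5,-1.8,0,0,0,0],
    [0,0,0,0,0,4],
    [0,0,0,0,0,0],
    [0,0,0,0,0,0],
  ],
)

```text
time: 10.75
eef_pos: [0.4685, -0.2575, 0.2458]
eef_rot: [0.731, 0.683, -0.0, -0.001]
force: [0.3, 0.4, -1.5]
finger_gap: 0.431
gripper_force: 50.8
```

```bash
python3 -c "
from h import *
c=cap('top');save(c,'t1',(330,120,480,290),3.5)"
```

```text
(no output)
```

View pics/t1.png

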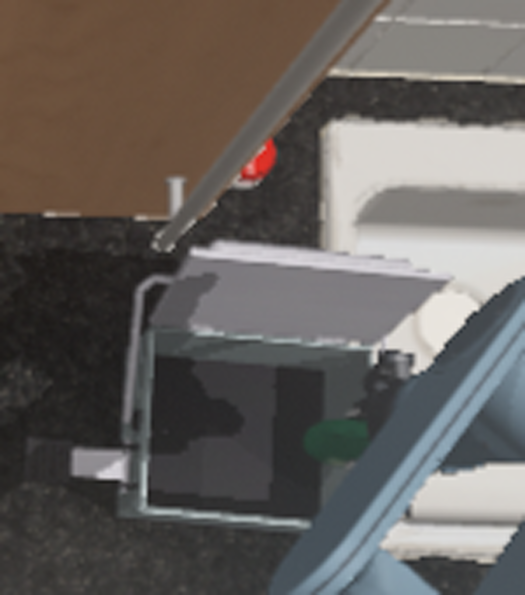

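The packet (340,440) hangs over the right part of the open bin. Lowering and releasing it.

Request:
move_arm(
  deltas=[
    [0,0,50,0,0,0],
    [0,0,50,0,0,0],
    [0,0,40,0,0,0],
    [0,0,20,0,0,0],
    [0,0,0,0,0,0],
  ],
)

```text
time: 11.42
eef_pos: [0.4679, -0.2567, 0.0848]
eef_rot: [0.731, 0.682, -0.0, -0.002]
force: [0.1, -0.5, -1.4]
finger_gap: 0.431
gripper_force: 50.8
```

Request:
move_arm(
  deltas=[
    [0,0,0,0,0,0],
    [0,0,0,0,0,0],
    [0,0,0,0,0,0],
    [0,0,0,0,0,0],
    [0,0,-50,0,0,0],
    [0,0,-50,0,0,0],
    [0,0,-40,0,0,0],
    [0,0,-20,0,0,0],
    [0,0,0,0,0,0],
  ],
  fingers=0.68,
)

```text
time: 12.55
eef_pos: [0.4695, -0.2588, 0.2482]
eef_rot: [0.732, 0.682, 0.0, 0.002]
force: [0.5, 0.3, -0.7]
finger_gap: 0.681
gripper_force: 0.0
```

Request:
move_arm(
  deltas=[
    [0,0,0,0,0,-4],
    [48.8,-6.5,0,0,0,0],
    [48.8,-6.5,0,0,0,0],
    [48.8,-6.5,0,0,0,0],
    [48.8,-6.5,0,0,0,0],
    [48.8,-6.5,0,0,0,0],
    [48.8,-6.5,0,0,0,0],
    [48.8,-6.5,0,0,0,0],
    [48.8,-6.5,0,0,0,0],
    [48.8,-6.5,0,0,0,0],
    [48.8,-6.5,0,0,0,0],
    [0,0,0,0,0,0],
    [0,0,0,0,0,0],
  ],
  fingers=0.8,
)

```text
time: 14.18
eef_pos: [0.4034, 0.2294, 0.2451]
eef_rot: [0.707, 0.707, -0.001, -0.0]
force: [0.2, -0.6, -0.1]
finger_gap: 0.801
gripper_force: 0.0
```

```bash
python3 look.py
```

```text
tcp [0.4034 0.2294 0.2451] yaw(tool y)
tooly 0.0
px [274.  11.] n 786 mid [0.356 0.384 0.06 ] top 0.085 rect [357. 383.] [33. 18.] 4 rgb [34. 49. 98.]
px [391.   7.] n 613 mid [0.467 0.387 0.068] top 0.1 rect [466. 385.] [13. 36.] 75 rgb [76. 71. 59.]
px [342.  78.] n 968 mid [0.422 0.323 0.07 ] top 0.103 rect [422. 323.] [32. 33.] 1 rgb [54. 32. 23.]
px [408. 140.] n 1010 mid [0.493 0.262 0.069] top 0.104 rect [492. 262.] [33. 30.] 62 rgb [88. 57. 44.]
px [323. 177.] n 1871 mid [0.403 0.23  0.072] top 0.109 rect [403. 230.] [40. 39.] 27 rgb [136. 116.  92.]
px [301. 248.] n 1997 mid [0.38  0.15  0.072] top 0.109 rect [380. 150.] [39. 40.] 4 rgb [206.  39.  33.]
```

The jar at (323,177) is brown-topped glass, not the red one at (301,248), and it is centred. I'll descend and grip.

Request:
move_arm(
  deltas=[
    [0,0,50,0,0,0],
    [0,0,50,0,0,0],
    [0,0,50,0,0,0],
    [0,0,35,0,0,0],
    [0,0,10,0,0,0],
    [0,0,0,0,0,0],
  ],
)

```text
time: 14.98
eef_pos: [0.4044, 0.229, 0.0514]
eef_rot: [0.708, 0.706, -0.0, -0.0]
force: [0.5, 0.2, -0.5]
finger_gap: 0.797
gripper_force: 0.0
```

Request:
move_arm(
  deltas=[
    [0,0,0,0,0,0],
    [0,0,0,0,0,0],
    [0,0,0,0,0,0],
    [0,0,0,0,0,0],
    [0,0,0,0,0,0],
    [0,0,0,0,0,0],
    [0,0,-40,0,0,0],
    [0,0,-50,0,0,0],
    [0,0,-60,0,0,0],
    [0,0,-50,0,0,0],
    [0,0,0,0,0,0],
    [0,0,0,0,0,0],
  ],
  fingers=0,
)

```text
time: 16.48
eef_pos: [0.4035, 0.2297, 0.2511]
eef_rot: [0.707, 0.707, -0.0, 0.0]
force: [0.1, -0.1, -1.4]
finger_gap: 0.465
gripper_force: 50.5
```

Request:
move_arm(
  deltas=[
    [-39.8,6,0,0,0,0],
    [-39.8,6,0,0,0,0],
    [-39.8,6,0,0,0,0],
    [-39.8,6,0,0,0,0],
    [-39.8,6,0,0,0,0],
    [-39.8,6,0,0,0,0],
    [-39.8,6,0,0,0,0],
    [-39.8,6,0,0,0,0],
    [-39.8,6,0,0,0,0],
    [-39.8,6,0,0,0,0],
    [0,0,0,0,0,4],
    [0,0,50,0,0,0],
    [0,0,50,0,0,0],
    [0,0,40,0,0,0],
    [0,0,10,0,0,0],
    [0,0,0,0,0,0],
  ],
)

```text
time: 18.48
eef_pos: [0.4633, -0.1679, 0.1006]
eef_rot: [0.731, 0.682, -0.0, -0.001]
force: [1.0, -0.4, -0.9]
finger_gap: 0.465
gripper_force: 50.5
```

Request:
move_arm(
  deltas=[
    [0,0,0,0,0,0],
    [0,0,0,0,0,0],
    [0,0,0,0,0,0],
    [0,0,0,0,0,0],
    [0,0,-50,0,0,0],
    [0,0,-50,0,0,0],
    [0,0,-50,0,0,0],
    [0,0,0,0,0,-4],
    [0,0,0,0,0,0],
  ],
  fingers=0.68,
)

```text
time: 19.6
eef_pos: [0.4638, -0.1682, 0.2519]
eef_rot: [0.707, 0.707, 0.0, 0.001]
force: [0.5, -0.3, -0.3]
finger_gap: 0.679
gripper_force: 0.0
```

Request:
move_arm(
  deltas=[
    [47.8,3.2,0,0,0,0],
    [47.8,3.2,0,0,0,0],
    [47.8,3.2,0,0,0,0],
    [47.8,3.2,0,0,0,0],
    [47.8,3.2,0,0,0,0],
    [47.8,3.2,0,0,0,0],
    [47.8,3.2,0,0,0,0],
    [47.8,3.2,0,0,0,0],
    [47.8,3.2,0,0,0,0],
    [0,0,0,0,0,0],
    [0,0,0,0,0,0],
  ],
  fingers=0.75,
)

```text
time: 20.98
eef_pos: [0.4922, 0.2615, 0.2503]
eef_rot: [0.707, 0.707, -0.001, -0.0]
force: [-0.7, -0.1, -0.3]
finger_gap: 0.751
gripper_force: 0.0
```

```bash
python3 look.py
```

```text
tcp [0.4922 0.2615 0.2503] yaw(tool y)
tooly -0.0
px [297.  24.] n 2188 mid [0.47  0.396 0.072] top 0.109 rect [470. 396.] [39. 33.] 0 rgb [80. 76. 51.]
px [183.  40.] n 1437 mid [0.358 0.39  0.069] top 0.103 rect [359. 390.] [33. 28.] 68 rgb [ 48.  62. 121.]
px [257. 111.] n 938 mid [0.423 0.323 0.069] top 0.103 rect [424. 323.] [32. 33.] 18 rgb [82. 49. 35.]
px [324. 168.] n 820 mid [0.493 0.262 0.069] top 0.103 rect [493. 262.] [32. 33.] 90 rgb [87. 57. 44.]
px [219. 258.] n 676 mid [0.379 0.159 0.072] top 0.108 rect [376. 161.] [40. 18.] 25 rgb [163.  29.  26.]
```

The brown dropper at (324,168) is centred below the hand. I'll descend to 40 mm and grip.

Request:
move_arm(
  deltas=[
    [0,0,55,0,0,0],
    [0,0,55,0,0,0],
    [0,0,50,0,0,0],
    [0,0,35,0,0,0],
    [0,0,15,0,0,0],
    [0,0,0,0,0,0],
  ],
)

```text
time: 21.78
eef_pos: [0.4927, 0.2611, 0.041]
eef_rot: [0.708, 0.706, -0.001, -0.0]
force: [-0.6, 0.0, -0.8]
finger_gap: 0.751
gripper_force: 0.0
```

Request:
move_arm(
  deltas=[
    [0,0,0,0,0,0],
    [0,0,0,0,0,0],
    [0,0,0,0,0,0],
    [0,0,0,0,0,0],
    [0,0,0,0,0,0],
    [0,0,0,0,0,0],
    [0,0,-40,0,0,0],
    [0,0,-50,0,0,0],
    [0,0,-60,0,0,0],
    [0,0,-50,0,0,0],
    [0,0,0,0,0,0],
    [0,0,0,0,0,0],
  ],
  fingers=0,
)

```text
time: 23.28
eef_pos: [0.4922, 0.2619, 0.2411]
eef_rot: [0.707, 0.707, -0.0, -0.0]
force: [-0.4, 0.2, -2.9]
finger_gap: 0.354
gripper_force: 50.0
```

Request:
move_arm(
  deltas=[
    [-39,-3,0,0,0,0],
    [-39,-3,0,0,0,0],
    [-39,-3,0,0,0,0],
    [-39,-3,0,0,0,0],
    [-39,-3,0,0,0,0],
    [-39,-3,0,0,0,0],
    [-39,-3,0,0,0,0],
    [-39,-3,0,0,0,0],
    [-39,-3,0,0,0,0],
    [-39,-3,0,0,0,0],
    [0,0,0,0,0,4],
    [0,0,50,0,0,0],
    [0,0,50,0,0,0],
    [0,0,40,0,0,0],
    [0,0,10,0,0,0],
    [0,0,0,0,0,0],
  ],
)

```text
time: 25.28
eef_pos: [0.462, -0.1277, 0.0907]
eef_rot: [0.731, 0.682, -0.0, -0.001]
force: [0.1, -0.7, -0.3]
finger_gap: 0.354
gripper_force: 50.7
```

Request:
move_arm(
  deltas=[
    [0,0,0,0,0,0],
    [0,0,0,0,0,0],
    [0,0,0,0,0,0],
    [0,0,0,0,0,0],
    [0,0,-50,0,0,0],
    [0,0,-50,0,0,0],
    [0,0,-50,0,0,0],
    [0,0,0,0,0,-4],
    [0,0,0,0,0,0],
  ],
  fingers=0.6,
)

```text
time: 26.4
eef_pos: [0.4631, -0.1282, 0.2435]
eef_rot: [0.707, 0.707, 0.001, 0.002]
force: [-0.5, 0.4, -0.4]
finger_gap: 0.6
gripper_force: 0.0
```

Request:
move_arm(
  deltas=[
    [45.1,-4,0,0,0,0],
    [45.1,-4,0,0,0,0],
    [45.1,-4,0,0,0,0],
    [45.1,-4,0,0,0,0],
    [45.1,-4,0,0,0,0],
    [45.1,-4,0,0,0,0],
    [45.1,-4,0,0,0,0],
    [45.1,-4,0,0,0,0],
    [45.1,-4,0,0,0,0],
    [45.1,-4,0,0,0,0],
    [0,0,0,0,0,0],
    [0,0,0,0,0,0],
  ],
  fingers=0.75,
)

```text
time: 27.9
eef_pos: [0.4224, 0.3226, 0.241]
eef_rot: [0.707, 0.707, -0.001, 0.0]
force: [-0.8, -0.5, 0.4]
finger_gap: 0.753
gripper_force: 0.0
```

```bash
python3 look.py
```

```text
tcp [0.4224 0.3226 0.241 ] yaw(tool y)
tooly -0.0
px [376.  94.] n 2132 mid [0.469 0.401 0.072] top 0.109 rect [469. 400.] [41. 40.] 47 rgb [70. 68. 45.]
px [257. 105.] n 1018 mid [0.357 0.391 0.069] top 0.104 rect [357. 391.] [33. 33.] 56 rgb [ 46.  80. 166.]
px [322. 170.] n 862 mid [0.422 0.324 0.069] top 0.104 rect [422. 324.] [32. 32.] 0 rgb [83. 53. 40.]
px [286. 320.] n 2069 mid [0.381 0.152 0.072] top 0.109 rect [381. 153.] [38. 40.] 87 rgb [186.  27.  23.]
```

The brown dropper at (322,170) is centred, and the blue look-alike at (257,105) stays clear of the hand.

Request:
move_arm(
  deltas=[
    [0,0,50,0,0,0],
    [0,0,50,0,0,0],
    [0,0,50,0,0,0],
    [0,0,35,0,0,0],
    [0,0,15,0,0,0],
    [0,0,0,0,0,0],
  ],
)

```text
time: 28.7
eef_pos: [0.4229, 0.3222, 0.0411]
eef_rot: [0.708, 0.706, -0.001, -0.0]
force: [-0.0, 0.0, -0.3]
finger_gap: 0.749
gripper_force: 0.0
```

Request:
move_arm(
  deltas=[
    [0,0,0,0,0,0],
    [0,0,0,0,0,0],
    [0,0,0,0,0,0],
    [0,0,0,0,0,0],
    [0,0,0,0,0,0],
    [0,0,0,0,0,0],
    [0,0,-40,0,0,0],
    [0,0,-50,0,0,0],
    [0,0,-60,0,0,0],
    [0,0,-50,0,0,0],
    [0,0,0,0,0,0],
    [0,0,0,0,0,0],
  ],
  fingers=0,
)

```text
time: 30.2
eef_pos: [0.4223, 0.3229, 0.2411]
eef_rot: [0.707, 0.707, -0.0, -0.0]
force: [-0.4, -0.2, -0.4]
finger_gap: 0.354
gripper_force: 50.0
```

Request:
move_arm(
  deltas=[
    [-46.4,0,0,0,0,0],
    [-46.4,0,0,0,0,0],
    [-46.4,0,0,0,0,0],
    [-46.4,0,0,0,0,0],
    [-46.4,0,0,0,0,0],
    [-46.4,0,0,0,0,0],
    [-46.4,0,0,0,0,0],
    [-46.4,0,0,0,0,0],
    [-46.4,0,0,0,0,0],
    [-46.4,0,0,0,0,0],
    [0,45,0,0,0,4],
    [0,44,0,0,0,0],
    [0,0,50,0,0,0],
    [0,0,50,0,0,0],
    [0,0,40,0,0,0],
    [0,0,10,0,0,0],
    [0,0,0,0,0,0],
  ],
)

```text
time: 32.33
eef_pos: [0.511, -0.1438, 0.0906]
eef_rot: [0.731, 0.682, -0.0, -0.001]
force: [0.4, -0.3, 0.2]
finger_gap: 0.352
gripper_force: 50.1
```

Request:
move_arm(
  deltas=[
    [0,0,0,0,0,0],
    [0,0,0,0,0,0],
    [0,0,0,0,0,0],
    [0,0,0,0,0,0],
    [0,0,-50,0,0,0],
    [0,0,-50,0,0,0],
    [0,0,-50,0,0,0],
    [0,0,0,0,0,-4],
    [0,-45,0,0,0,0],
    [0,0,0,0,0,0],
  ],
  fingers=0.6,
)

```text
time: 33.58
eef_pos: [0.4642, -0.1434, 0.2413]
eef_rot: [0.708, 0.707, -0.0, -0.001]
force: [1.2, -0.2, -0.2]
finger_gap: 0.6
gripper_force: 0.0
```

Request:
move_arm(
  deltas=[
    [49.5,0.4,0,0,0,0],
    [49.5,0.4,0,0,0,0],
    [49.5,0.4,0,0,0,0],
    [49.5,0.4,0,0,0,0],
    [49.5,0.4,0,0,0,0],
    [49.5,0.4,0,0,0,0],
    [49.5,0.4,0,0,0,0],
    [49.5,0.4,0,0,0,0],
    [49.5,0.4,0,0,0,0],
    [49.5,0.4,0,0,0,0],
    [49.5,0.4,0,0,0,0],
    [0,0,0,0,0,0],
    [0,0,0,0,0,0],
  ],
  fingers=0.85,
)

```text
time: 35.2
eef_pos: [0.4711, 0.4005, 0.2409]
eef_rot: [0.707, 0.707, -0.0, 0.0]
force: [-0.1, -0.6, -0.7]
finger_gap: 0.848
gripper_force: 0.0
```

```bash
python3 look.py
```

```text
tcp [0.4711 0.4005 0.2409] yaw(tool y)
tooly 0.0
px [321. 178.] n 1930 mid [0.47  0.401 0.072] top 0.109 rect [470. 401.] [40. 40.] 24 rgb [113. 109.  69.]
px [215. 181.] n 1097 mid [0.357 0.391 0.069] top 0.104 rect [359. 393.] [27. 33.] 33 rgb [ 44.  82. 172.]
px [255. 349.] n 605 mid [0.382 0.161 0.058] top 0.082 rect [384. 163.] [16. 39.] 72 rgb [133.  19.  17.]
```

Request:
move_arm(
  deltas=[
    [0,0,50,0,0,0],
    [0,0,50,0,0,0],
    [0,0,50,0,0,0],
    [0,0,30,0,0,0],
    [0,0,10,0,0,0],
    [0,0,0,0,0,0],
  ],
)

```text
time: 36.0
eef_pos: [0.4717, 0.3998, 0.0517]
eef_rot: [0.708, 0.707, 0.0, 0.0]
force: [-0.3, 0.4, 0.2]
finger_gap: 0.85
gripper_force: 0.0
```

Request:
move_arm(
  deltas=[
    [0,0,0,0,0,0],
    [0,0,0,0,0,0],
    [0,0,0,0,0,0],
    [0,0,0,0,0,0],
    [0,0,0,0,0,0],
    [0,0,0,0,0,0],
    [0,0,-40,0,0,0],
    [0,0,-50,0,0,0],
    [0,0,-60,0,0,0],
    [0,0,-50,0,0,0],
    [0,0,0,0,0,0],
    [0,0,0,0,0,0],
  ],
  fingers=0,
)

```text
time: 37.5
eef_pos: [0.4706, 0.4002, 0.2508]
eef_rot: [0.707, 0.707, -0.0, -0.0]
force: [0.7, 1.0, -0.9]
finger_gap: 0.468
gripper_force: 50.3
```

Request:
move_arm(
  deltas=[
    [-50,-2,0,0,0,0],
    [-50,-2,0,0,0,0],
    [-50,-2,0,0,0,0],
    [-50,-2,0,0,0,0],
    [-50,-2,0,0,0,0],
    [-50,-2,0,0,0,0],
    [0,0,0,0,0,0],
  ],
)

```text
time: 38.38
eef_pos: [0.4578, 0.0975, 0.2493]
eef_rot: [0.709, 0.705, -0.002, -0.001]
force: [0.6, 0.1, -0.9]
finger_gap: 0.467
gripper_force: 50.2
```

```bash
python3 -c "
from h import *
c=cap('top');save(c,'t2',(350,180,450,285),5)
for u in range(372,440,8): print(u,[ (pt(c,u,v)*1000).round().astype(int).tolist() for v in (215,230,245,260)])"
```

```text
372 [[580, -94, 127], [525, -90, 149], [475, -91, 147], [432, -116, 10]]
380 [[579, -119, 143], [545, -146, 9], [489, -146, 9], [434, -146, 6]]
388 [[579, -145, 147], [546, -176, 13], [484, -162, 69], [434, -175, 12]]
396 [[580, -173, 148], [546, -206, 14], [482, -182, 104], [435, -204, 15]]
404 [[579, -197, 158], [548, -237, 12], [491, -236, 11], [436, -235, 12]]
412 [[579, -223, 164], [548, -266, 14], [488, -252, 59], [437, -265, 9]]
420 [[579, -249, 169], [550, -298, 9], [494, -297, 7], [437, -293, 16]]
428 [[579, -275, 172], [542, -306, 76], [487, -302, 83], [434, -299, 87]]
436 [[578, -298, 182], [532, -308, 151], [482, -306, 150], [449, -412, -148]]
```

View pics/t2.png

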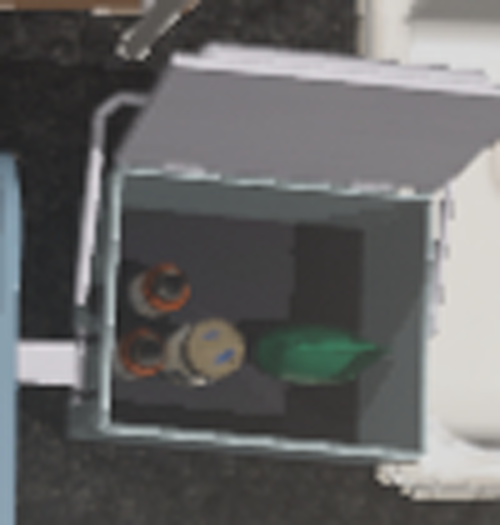

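Inside the bin the packet, jar and both droppers stand upright, and the back right is free. I'll put the last jar there at (0.53, -0.225), closing along the bin's y.

Request:
move_arm(
  deltas=[
    [-45,0,0,0,0,0],
    [-45,0,0,0,0,0],
    [-45,0,0,0,0,0],
    [-45,0,0,0,0,0],
    [-45,0,0,0,0,0],
    [-45,0,0,0,0,0],
    [-53,37,0,0,0,0],
    [0,35,0,0,0,0],
    [0,0,0,0,0,-10],
    [0,0,0,0,0,-10],
    [0,0,0,0,0,-10],
    [0,0,0,0,0,-10],
    [0,0,0,0,0,-10],
    [0,0,0,0,0,-10],
    [0,0,0,0,0,-10],
    [0,0,0,0,0,-8],
    [0,0,0,0,0,-8],
    [0,0,0,0,0,0],
    [0,0,0,0,0,0],
  ],
)

```text
time: 40.8
eef_pos: [0.5299, -0.2199, 0.2505]
eef_rot: [0.036, 0.999, 0.0, -0.001]
force: [0.1, -0.5, -0.5]
finger_gap: 0.468
gripper_force: 50.6
```

Request:
move_arm(
  deltas=[
    [0,0,50,0,0,0],
    [0,0,50,0,0,0],
    [0,0,40,0,0,0],
    [0,0,10,0,0,0],
    [0,0,0,0,0,0],
  ],
)

```text
time: 41.42
eef_pos: [0.5299, -0.2209, 0.1015]
eef_rot: [0.035, 0.999, 0.0, -0.0]
force: [0.0, -0.8, -0.0]
finger_gap: 0.466
gripper_force: 50.6
```

Request:
move_arm(
  deltas=[
    [0,0,0,0,0,0],
    [0,0,0,0,0,0],
    [0,0,0,0,0,0],
    [0,0,0,0,0,0],
    [0,0,-50,0,0,0],
    [0,0,-50,0,0,0],
    [0,0,-50,0,0,0],
    [40,0,0,0,0,10],
    [0,0,0,0,0,10],
    [0,0,0,0,0,10],
    [0,0,0,0,0,10],
    [0,0,0,0,0,10],
    [0,0,0,0,0,10],
    [0,0,0,0,0,10],
    [0,0,0,0,0,8],
    [0,0,0,0,0,8],
    [0,0,0,0,0,0],
  ],
  fingers=0.7,
)

```text
time: 43.55
eef_pos: [0.4897, -0.218, 0.2514]
eef_rot: [0.707, 0.707, 0.0, 0.0]
force: [0.1, 0.5, -0.4]
finger_gap: 0.696
gripper_force: 0.0
```

Request:
move_arm(
  deltas=[
    [50,-5,0,0,0,0],
    [50,-5,0,0,0,0],
    [50,-5,0,0,0,0],
    [50,-5,0,0,0,0],
    [50,-5,0,0,0,0],
    [50,-5,0,0,0,0],
    [0,0,0,0,0,0],
    [0,0,0,0,0,0],
  ],
)

```text
time: 44.55
eef_pos: [0.46, 0.0817, 0.2514]
eef_rot: [0.706, 0.708, -0.0, 0.0]
force: [-0.0, -0.3, -0.3]
finger_gap: 0.699
gripper_force: 0.0
```

```bash
python3 - <<'E'
from h import *
print(ctrl.observe()["eef_pos"])
c=cap('top');save(c,'t3',(350,180,450,285),5)
P=cloud(c);q=P[205:275,366:440].reshape(-1,3)
for n in("top",):
    Z=P[...,2]
    m=(Z>.05)&(Z<.13)&(P[...,0]>.4)&(P[...,0]<.52)&(P[...,1]<.06)&(P[...,1]>-.07)
    q=P[m]
    for y0 in np.arange(-.07,.06,.01):
        s=q[(q[:,1]>=y0)&(q[:,1]<y0+.01)]
        if len(s): print(y0.round(3),len(s),s[:,0].min().round(3),s[:,0].max().round(3),s[:,2].mean().round(3))
E
```

```text
[0.45995099 0.08171709 0.25139483]
-0.07 30 0.43 0.473 0.116
-0.06 8 0.44 0.464 0.112
-0.01 17 0.432 0.449 0.095
0.0 14 0.435 0.449 0.091
0.01 17 0.435 0.453 0.088
0.02 6 0.435 0.453 0.084
```

View pics/t3.png

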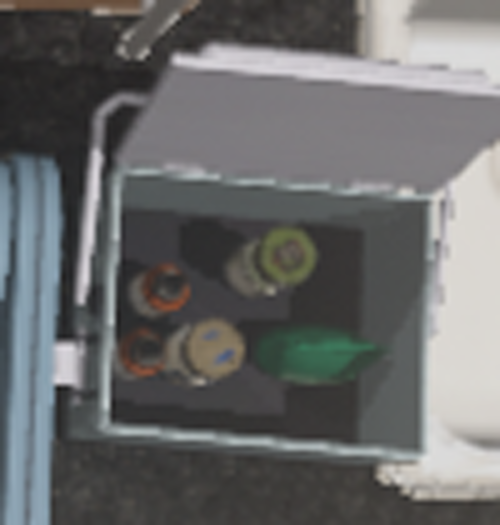

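All five things are standing in the bin. Next I'll pinch the lever pad across its width at (0.456, 0.005), z about 0.085.

Request:
move_arm(
  deltas=[
    [-38,-2,0,0,0,0],
    [-38,-2,0,0,0,0],
    [0,0,0,0,0,4],
    [0,0,50,0,0,0],
    [0,0,50,0,0,0],
    [0,0,40,0,0,0],
    [0,0,30,0,0,0],
    [0,0,12,0,0,0],
    [0,0,0,0,0,0],
    [0,0,0,0,0,0],
  ],
  fingers=0.8,
)

```text
time: 45.85
eef_pos: [0.4569, 0.0054, 0.0704]
eef_rot: [0.732, 0.682, 0.001, 0.001]
force: [-1.0, 0.6, 0.1]
finger_gap: 0.801
gripper_force: 0.0
```

Request:
move_arm(
  deltas=[
    [0,0,0,0,0,0],
    [0,0,0,0,0,0],
    [0,0,0,0,0,0],
    [0,0,0,0,0,0],
    [0,0,0,0,0,0],
  ],
  fingers=0,
  squeeze=40,
)

```text
time: 46.48
eef_pos: [0.4557, 0.0059, 0.0705]
eef_rot: [0.731, 0.682, -0.0, 0.0]
force: [-3.3, -0.4, 7.6]
finger_gap: 0.516
gripper_force: 39.5
```

Request:
move_arm(
  deltas=[
    [0,0,-6,0,0,0],
    [0,0,-6,0,0,0],
    [0,0,-6,0,0,0],
    [0,0,-6,0,0,0],
    [0,0,-6,0,0,0],
    [0,0,-5,0,0,0],
    [0,0,0,0,0,0],
    [0,0,0,0,0,0],
  ],
)

```text
time: 47.48
eef_pos: [0.4556, 0.0059, 0.1046]
eef_rot: [0.731, 0.682, -0.0, 0.0]
force: [-2.4, 2.4, 4.3]
finger_gap: 0.515
gripper_force: 42.8
```

Request:
move_arm(
  deltas=[
    [0,0,0,0,0,0],
    [0,0,0,0,0,0],
    [0,0,0,0,0,0],
    [0,0,0,0,0,0],
    [0,0,0,0,0,0],
    [0,0,0,0,0,0],
    [0,0,0,0,0,0],
    [0,0,0,0,0,0],
    [0,0,0,0,0,0],
    [0,0,0,0,0,0],
    [0,0,0,0,0,0],
    [0,0,0,0,0,0],
    [0,0,-40,0,0,0],
    [0,0,-50,0,0,0],
    [0,0,-50,0,0,0],
    [0,0,0,0,0,0],
    [0,0,0,0,0,0],
  ],
  fingers=0.85,
)

```text
time: 49.6
eef_pos: [0.4554, 0.0061, 0.2437]
eef_rot: [0.731, 0.682, -0.0, -0.0]
force: [-1.0, -0.6, -0.6]
finger_gap: 0.854
gripper_force: 0.0
```

```bash
python3 - <<'E'
from h import *
print(ctrl.observe()["eef_pos"])
c=cap('scene');save(c,'s2',(320,130,500,280),3.5)
P=cloud(c);Z=P[...,2]
m=(Z>.05)&(Z<.17)&(P[...,0]>.4)&(P[...,0]<.5)&(P[...,1]<.03)&(P[...,1]>-.02)
print(P[m].mean(0),P[m].max(0))
# handle grip: dark, behind bin
m=(Z>.12)&(Z<.19)&(P[...,0]>.595)&(P[...,0]<.68)&(P[...,1]<-.05)&(P[...,1]>-.36)
q=P[m]; print(len(q),q.min(0),q.max(0))
for y0 in np.arange(-.36,-.05,.02):
    s=q[(q[:,1]>=y0)&(q[:,1]<y0+.02)]
    if len(s): print(y0.round(3),len(s),s[:,0].min().round(3),s[:,0].max().round(3),s[:,2].max().round(3))
E
```

```text
[0.45538649 0.00609898 0.24373513]
[0.45133338 0.00645021 0.15021528] [0.47440628 0.02319762 0.15840754]
109 [ 0.59626124 -0.3072974   0.14281656] [ 0.63237086 -0.07805226  0.16434077]
-0.32 3 0.612 0.615 0.157
-0.3 4 0.612 0.616 0.157
-0.24 2 0.626 0.626 0.158
-0.22 15 0.614 0.628 0.163
-0.2 14 0.613 0.629 0.163
-0.18 13 0.615 0.629 0.161
-0.16 18 0.618 0.632 0.164
-0.14 9 0.623 0.628 0.16
-0.12 7 0.622 0.626 0.159
-0.1 21 0.596 0.628 0.157
-0.08 3 0.597 0.612 0.152
```

View pics/s2.png

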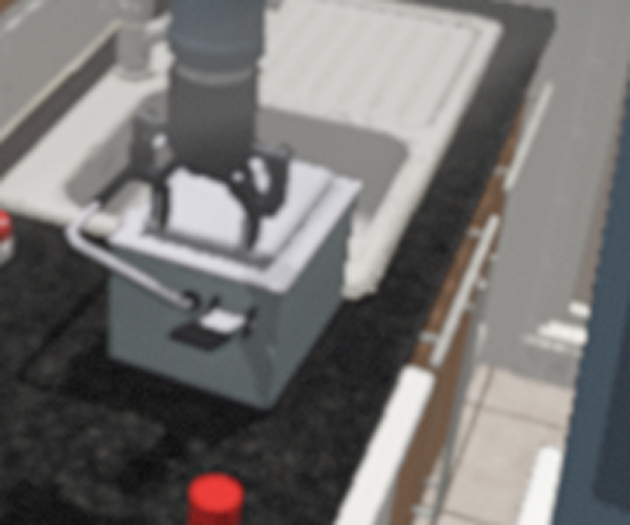

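The lid is shut and the lever pad is up at z 0.150. Next I'll go above the handle grip, at about (0.622, -0.205, 0.153).

Request:
move_arm(
  deltas=[
    [-40,0,-4,0,0,0],
    [-40,0,-4,0,0,0],
    [-40,0,-4,0,0,0],
    [-40,0,0,0,0,0],
    [-40,0,0,0,0,0],
    [0,37,0,0,0,0],
    [0,37,0,0,0,0],
    [0,37,0,0,0,0],
    [0,37,0,0,0,0],
    [0,37,0,0,0,0],
    [0,0,0,0,0,0],
    [0,0,0,0,0,0],
  ],
  fingers=0.45,
)

```text
time: 51.15
eef_pos: [0.6253, -0.2061, 0.2543]
eef_rot: [0.731, 0.682, -0.001, -0.002]
force: [-0.6, 0.0, -0.8]
finger_gap: 0.45
gripper_force: 0.0
```

```bash
python3 - <<'E'
from h import *
print(ctrl.observe()["eef_pos"])
c=cap('wrist');save(c,'w2')
P=cloud(c);Z=P[...,2]
m=(Z>.12)&(Z<.19)&(P[...,0]>.597)&(P[...,0]<.68)&(P[...,1]<-.05)&(P[...,1]>-.36)
q=P[m]; print(len(q))
for y0 in np.arange(-.36,-.05,.02):
    s=q[(q[:,1]>=y0)&(q[:,1]<y0+.02)]
    if len(s): print(y0.round(3),len(s),s[:,0].min().round(3),s[:,0].max().round(3),s[:,2].max().round(3))
E
```

```text
[ 0.62529612 -0.20611459  0.25426442]
4813
-0.34 119 0.597 0.615 0.156
-0.32 192 0.605 0.621 0.157
-0.3 179 0.614 0.622 0.158
-0.28 180 0.614 0.627 0.159
-0.26 402 0.612 0.628 0.162
-0.24 432 0.613 0.629 0.162
-0.22 478 0.614 0.631 0.162
-0.2 502 0.616 0.632 0.162
-0.18 552 0.616 0.633 0.162
-0.16 421 0.618 0.634 0.161
-0.14 309 0.623 0.632 0.158
-0.12 330 0.624 0.633 0.158
-0.1 672 0.597 0.633 0.158
-0.08 45 0.597 0.618 0.151
```

View pics/w2.png

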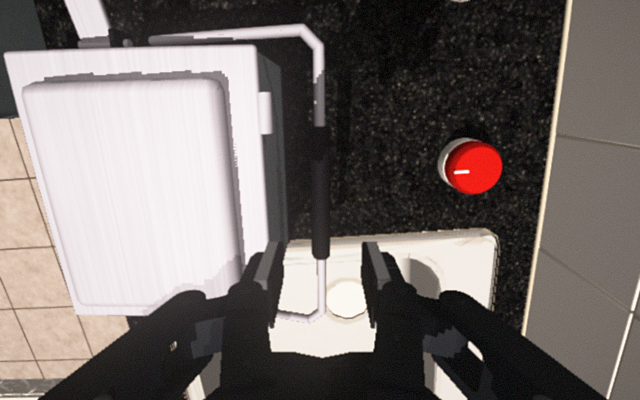

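The black grip at (320,190) lies between the fingers at (0.623, -0.21, 0.154), and the front finger is clear of the lid's edge. I'll descend and pinch it lightly.

Request:
move_arm(
  deltas=[
    [0,-1,45,0,0,0],
    [0,0,40,0,0,0],
    [0,0,24,0,0,0],
    [0,0,10,0,0,0],
    [0,0,0,0,0,0],
  ],
)

```text
time: 51.82
eef_pos: [0.6248, -0.2065, 0.1375]
eef_rot: [0.732, 0.682, -0.0, -0.0]
force: [0.5, -0.6, 0.2]
finger_gap: 0.453
gripper_force: 0.0
```

Request:
move_arm(
  deltas=[
    [0,0,0,0,0,0],
    [0,0,0,0,0,0],
    [0,0,0,0,0,0],
    [0,0,0,0,0,0],
    [0,0,0,0,0,0],
  ],
  fingers=0,
  squeeze=30,
)

```text
time: 52.45
eef_pos: [0.6234, -0.2067, 0.1391]
eef_rot: [0.731, 0.682, -0.001, -0.001]
force: [-8.9, -0.0, 5.5]
finger_gap: 0.17
gripper_force: 29.6
```

Request:
move_arm(
  deltas=[
    [0,-6,-17.4,0,0,0],
    [0,-8,-16.4,0,0,0],
    [0,-10,-15.2,0,0,0],
    [0,-12,-13.8,0,0,0],
    [0,-14,-12,0,0,0],
    [0,0,0,0,0,0],
  ],
)

```text
time: 53.2
eef_pos: [0.5771, -0.2039, 0.2157]
eef_rot: [0.732, 0.682, 0.002, 0.004]
force: [6.9, -3.3, 0.7]
finger_gap: 0.169
gripper_force: 31.3
```

Request:
move_arm(
  deltas=[
    [0,-15.2,-10,0,0,0],
    [0,-16.4,-8,0,0,0],
    [0,-17.4,-6,0,0,0],
    [0,-18,-3.6,0,0,0],
    [0,-18.3,-1,0,0,0],
    [0,0,0,0,0,0],
    [0,0,0,0,0,0],
  ],
)

```text
time: 54.08
eef_pos: [0.4921, -0.1987, 0.2459]
eef_rot: [0.731, 0.682, 0.001, 0.005]
force: [-0.6, -2.9, 17.1]
finger_gap: 0.165
gripper_force: 33.9
```

Request:
move_arm(
  deltas=[
    [0,-3,2,0,0,0],
    [0,-2,2,0,0,0],
    [0,0,0,0,0,0],
  ],
)

```text
time: 54.45
eef_pos: [0.4899, -0.1987, 0.2457]
eef_rot: [0.731, 0.682, 0.003, 0.009]
force: [-0.0, -0.1, 33.7]
finger_gap: 0.178
gripper_force: 35.5
```

Request:
move_arm(
  deltas=[
    [0,0,0,0,0,0],
    [0,0,0,0,0,0],
    [0,0,0,0,0,0],
    [0,0,-20,0,0,0],
    [0,0,-30,0,0,0],
    [0,0,-40,0,0,0],
    [40,-30,0,0,0,0],
    [50,-30,0,0,0,0],
    [50,0,0,0,0,0],
    [50,0,0,0,0,0],
    [0,0,0,0,0,0],
    [0,0,0,0,0,0],
  ],
  fingers=0.6,
)

```text
time: 55.95
eef_pos: [0.4388, -0.003, 0.3263]
eef_rot: [0.731, 0.682, -0.001, -0.0]
force: [-0.9, 0.3, -0.2]
finger_gap: 0.602
gripper_force: 0.0
```

```bash
python3 - <<'E'
from h import *
print(ctrl.observe()["force"])
c=cap('scene');save(c,'s3',(300,100,480,280),3.3)
P=cloud(c);Z=P[...,2]
m=(Z>.2)&(Z<.3)&(P[...,0]>.4)&(P[...,0]<.6)&(P[...,1]<-.12)&(P[...,1]>-.28)
q=P[m]; print(len(q),np.median(q,0),q.max(0))
c=cap('top');P=cloud(c);Z=P[...,2]
m=(Z>.22)&(Z<.29)&(P[...,0]>.4)&(P[...,0]<.6)&(P[...,1]<-.12)&(P[...,1]>-.28)
q=P[m]; print(len(q),np.median(q,0) if len(q) else 0)
E
```

```text
[-0.90629388  0.29537414 -0.21006531]
74 [ 0.4883217  -0.16368517  0.26247738] [ 0.4970416  -0.1214341   0.26651965]
96 [ 0.48523533 -0.2352949   0.25936526]
```

View pics/s3.png

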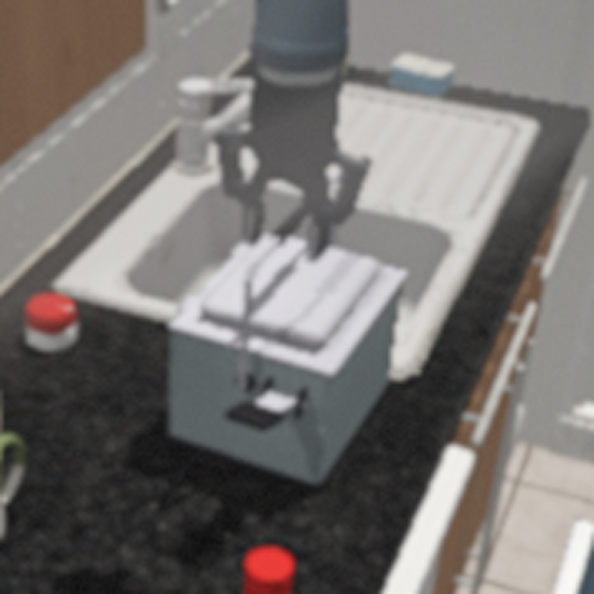

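The handle stands upright by itself over the bin's centre (x about 0.487, z about 0.257). The lid is shut and the lever up, and the hand is clear of everything. Handing in.

```bash
python3 -c "
from station import ctrl
print(ctrl.finish_job())"
```

```text
the job is handed in; nothing more can be done
None
```

All five out-of-date things (two spice jars, two droppers, the packet) are in the bin, the lid is shut with the lever up, the handle stands upright, and the job is handed in; no verdict came back.

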